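# Fit a clean sight glass by its edges

## Task

Take the longer of the two glass windows from the aluminium rack by its ends, set it down on the small rubber-topped rest and let go, then take it again by its long sides and lay it flat on the ledges of the grey sight-glass frame, between the two end cheeks, and let go. The glass is polished and brittle: hold it by its edges only, never touch its faces, grip with no more than 35 N, and set it down softly and level without letting it drop. Leave the shorter glass and everything else on the bench as they are.

Things in the scene. Friction and masses are not known exactly. Their poses are not given: they have to be found in the camera images.
- glass: The glass to fit: clear greenish plate, 66 long x 46 wide x 8 mm thick, about 60 g. Origin at the centre of its underside; x along the length, y along the width, z up. Starts flat in one rack bay. Fingers may touch only its 8 mm high edges, not the top or bottom face.
- spare_glass: The shorter glass, 50 long x 46 wide x 8 mm thick, flat in the other rack bay; same origin and axes. To be left alone.
- rack: Fixed aluminium rack, 66 (x) by 124 mm (y), origin under its centre on the bench. Two bays 52 mm wide, centres at y = +29 and -29 mm; bay floor 32 mm above the bench, 44 mm long in x, so the long glass overhangs 11 mm at each end. Walls along x, 66 mm long, tops 54 mm above the bench, bar the long sides of the glass; its ends are free.
- rest_top (a point): Centre of the top of the rest, a small steel block with a rubber top fixed to the bench: top face 40 mm (x) by 30 mm (y), 32 mm above the bench, with a foot 60 x 50 x 8 mm. The glass overhangs it all round.
- frame_seat (a point): Grey painted frame fixed to the bench: point midway between its end cheeks at ledge height, 32 mm above the bench; x along the frame. Base 150 x 44 x 10 mm. Ledges 23 to 36 mm either side in x, 44 mm wide, carry the glass's ends; cheeks 72 mm apart in the clear, 14 mm thick, tops 26 mm above the ledges. Long sides open. Glass lies along x, either way round.
- tube_offcut: Steel tube offcut standing on end, 90 mm diameter, 60 mm high, origin under its centre; a bystander.
- wrench: Steel wrench lying on the bench; a bystander.
- screwdriver: Screwdriver lying on the bench beyond the rest, roughly along y; a bystander.
- hammer: Hammer lying on the bench; a bystander.
- clamp: Blue G-clamp lying flat, about 220 x 90 mm; a bystander.
Not all that is in view belongs to the job. What is shaped like the glass but pink or purple is not meant.

How it is judged:
By the outcome, as a careful person would: the job done as asked, in the order asked, and still so for the second after the job is handed in, with the robot touching nothing.
It also fails if it takes over 58 s, if anything falls off the work surface, if the arm or the gripper's body presses on something with over 40 N, if the wrist force passes 120 N, or if a joint passes its speed limit or range.

## Robot

A 6-joint arm with a two-finger parallel gripper is mounted at the origin on the work surface. World frame = base frame: x ahead of the robot, y to its left, z up, the work surface at z = 0. Lengths are in m, angles in rad, forces in N, time in s.
With the tool pointing down it reaches from about 0.3 to 0.775 m from the base axis. Payload 14.6 kg.
Tool frame: the origin (TCP) lies midway between the tips of the shut fingers; the grasp point (between the pads) lies 19 mm behind it (grasp_offset is the distance from the TCP to the grasp point, in m); z points along the fingers, y is the line along which they close (so a half turn about z gives the same grasp; the last joint's range is limited). The gripper opens to 94 mm and grips with 3 to 60 N. Pads are 16 mm wide; open, the fingers measure 119 mm over their backs; the gripper's body (75 mm by 177 mm) begins 78 mm behind the grasp point.
Start: joints at [1.204, 0.3, 1.521, -0, 1.321, -0.067], TCP at [0.162, 0.525, 0.205] pointing down, gripper open.
Joint ranges: [-3.03, 3.03], [-0.79, 2.21], [0.23, 2.52], [-1.04, 4.18], [0, 3.07], [-2.55, 2.55]. Speed limits (rad/s): [2.22, 2.22, 2.57, 3.14, 3.14, 3.14].

## Interface

Orientations are given as a unit quaternion [w, x, y, z].
In Python, from station import state, grab_frame, sign_off, outline_of, mark_of, grasp_offset gives the robot as it stands.
- The arm moves only by the tool play_rows, never from a script. Its argument "steps" is a list that holds one entry, the list of rows, each a list of 5 numbers: the finger opening in m, from 0 to 0.094, then the shift along the tool's x, y, z in m, then the turn about the tool's z in degrees. In form: [[[hand, tx, ty, tz, spin], ...]]. A call has 1 to 20 rows; each row shifts and turns the commanded pose from where the row before left it, along the tool's axes as they then stand; what a row does not reach is not made up. A row lasts 1/12 s, in which the tool goes at most 41.7 mm and 7.16 degrees, less where a joint would pass 70% of its speed; a pose out of reach is approached as far as the arm can. A call is refused whole if a number of a shift passes 0.0417 or a number of a turn 7.16, either way. A call with a gripper value outside its range is refused whole. The fingers move at their own pace and stop on an object; "newtons" is the grip in N (left out, the last holds). Time passes only in rows, so rows that do not move let the fingers close. It gives the time, the measured TCP pose, the force, the opening and the grip force at its end, in the units of the state.
- state(): the state, without advancing time (a new reading comes with each control period).
- grab_frame(name): name is "side" or "top" or "wrist"; returns a dict with "pixels" (480x640x3 uint8, red, green, blue), "intrinsics" (3x3 intrinsics, pixels), "distortion" ([k1, k2, p1, p2, k3] as OpenCV has them; the pictures are not rectified), "extrinsics" (4x4, takes a point from camera to world coordinates); the wrist camera has in their place "hand_eye" (4x4, takes a point from camera to tool coordinates, whose origin is the TCP and whose axes are the flange's). Camera axes: x right, y up, looking along -z (the intrinsics and any distortion apply to the point x, -y, -z); pixel columns grow to the right and rows downward; lengths in m; the calibration is good to about 2 mm. A picture is of the moment at which its call begins: read the wrist's pose just before it. There is no depth.
- sign_off(): hands the job in; it is judged then, once.
Trained networks look in a picture, given as the dict that the camera call returned (one of the last four; its "shot" number tells which), for a name from the list of things; names that differ only in an ending like _2 or _b are one class to them, and where a whole thing is asked for, a point or a joint stands for the part that bears it (a point fixed in the world has none). Each returns a list of dicts, best first, with "score" (0 to 1); they miss things now and then, are a little off and sometimes report something else, mostly with a low value. They report only what shows in the picture. A call takes as long as a camera call. They do not tell look-alikes from the thing itself.
- outline_of(picture, target): "mask" (480x640 bool, what is visible of it).
- mark_of(picture, target): "xyz" ([x, y, z] in m, in world coordinates, good to about 4 mm: a listed point, or the origin of a listed thing).
The state is a dict: "time_s": time; "qpos": joint angles; "qd": joint speeds; "tau": joint torques, N m; "ee_pos": TCP position; "eef_rot": TCP orientation; "wrist_force": force on the tool from outside, world axes, zero at the start; "moment": the same for the moment, N m; "grip_width": finger opening in m; "gripper_force": force on a finger pad.
Only numpy, scipy, OpenCV 4.12 (cv2) and the standard library are available. Lean on these libraries where they do the work, as an engineer would, in place of code of your own. Each camera call takes 0.05 s, during which the arm holds its last target. There are 200 camera calls.

## Working session

There is one attempt and no reset: what is moved stays moved. The work goes in short steps, Python scripts to look and compute and a tool call to move; the robot and the scene stay as the last step left them, time stands still between calls to the robot, and variables do not carry over. Pictures are saved under pics/ and viewed, at most 10 in all, crops included, and the job is handed in when it is done.

Besides the shell and the picture viewer there is one more tool, called after ">>>" as name(argument=value, ...) on one line, values as JSON. play_rows: Moves the arm, as the interface text tells. Its arguments: {"type":"object","properties":{"steps":{"type":"array","items":{"type":"array","items":{"type":"array","items":{"type":"number"}}}},"newtons":{"type":"number"}},"required":["steps"]}

```bash
ls; mkdir -p pics; python3 - <<'E'
from station import *
import cv2,numpy as np
print(state(), grasp_offset if not callable(grasp_offset) else grasp_offset())
ims=[]
for n in ["top","side"]:
    f=grab_frame(n); ims.append(f["pixels"])
    print(n,f["intrinsics"].tolist() if hasattr(f["intrinsics"],'tolist') else f["intrinsics"],f["distortion"],np.round(f["extrinsics"],3).tolist())
    for t in ["glass","spare_glass","rack","rest_top","frame_seat","tube_offcut","wrench","screwdriver","hammer","clamp"]:
        print(t,[(np.round(m["xyz"],3).tolist(),round(m["score"],2)) for m in mark_of(f,t)[:3]])
    cv2.imwrite(f"pics/{n}0.png",f["pixels"][:,:,::-1])
E
```

```text
pics
{'time_s': 0.0, 'qpos': array([ 1.20443394e+00,  3.00474129e-01,  1.52158735e+00, -8.90749514e-07,
        1.32068955e+00, -6.65561140e-02]), 'qd': array([-0.00101074,  0.00142649,  0.00034363,  0.00099782, -0.0010135 ,
       -0.00019074]), 'tau': array([-8.47620668e-04, -5.31812525e+01, -3.52739668e+01,  7.07448763e-02,
        2.43707048e-02, -1.53810365e-04]), 'ee_pos': array([0.16231984, 0.5252266 , 0.20488202]), 'eef_rot': array([-1.23972772e-04,  1.49342220e-01,  9.88785399e-01, -5.65766104e-04]), 'wrist_force': array([-0.20700552,  0.50394909, -0.18293007]), 'moment': array([ 0.03511539,  0.0200991 , -0.03388744]), 'gripper_force': 0.0, 'grip_width': 0.09362498745541481} 0.0188
top [[436.77621372352803, 0.0, 319.48155768890706], [0.0, 436.77621372352803, 237.02620322269848], [0.0, 0.0, 1.0]] [-0.03336011  0.          0.          0.          0.        ] [[0.021, 0.997, -0.078, 0.504], [-1.0, 0.02, -0.012, 0.003], [-0.011, 0.078, 0.997, 0.935], [0.0, 0.0, 0.0, 1.0]]
glass [([0.472, 0.103, 0.001], 0.74), ([0.519, 0.213, 0.028], 0.6), ([0.639, 0.233, -0.001], 0.57)]
spare_gl
[... 612 characters left out ...]
5726], [0.0, 0.0, 1.0]] [-0.02237331  0.          0.          0.          0.        ] [[0.954, 0.225, -0.199, 0.388], [-0.3, 0.685, -0.664, -0.648], [-0.013, 0.693, 0.721, 0.762], [0.0, 0.0, 0.0, 1.0]]
glass [([0.519, 0.212, 0.035], 0.87), ([0.469, 0.104, -0.001], 0.83), ([0.643, 0.23, 0.003], 0.76)]
spare_glass [([0.496, 0.269, 0.034], 0.57)]
rack [([0.508, 0.242, 0.005], 0.96), ([0.516, 0.218, 0.034], 0.36)]
rest_top [([0.471, -0.02, 0.03], 0.88)]
frame_seat [([0.493, -0.21, 0.034], 0.84)]
tube_offcut [([0.686, -0.13, 0.001], 0.7)]
wrench [([0.703, 0.081, 0.001], 0.57)]
screwdriver [([0.648, 0.039, -0.001], 0.7)]
hammer [([0.488, 0.432, -0.006], 0.96)]
clamp [([0.481, -0.421, 0.002], 0.6)]
```

View pics/top0.png

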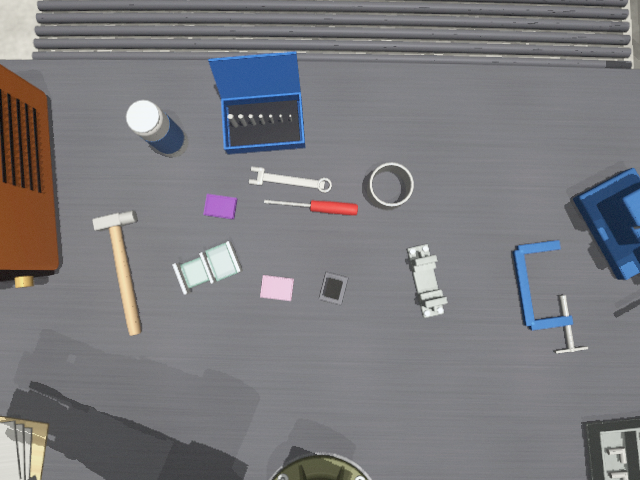

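View pics/side0.png

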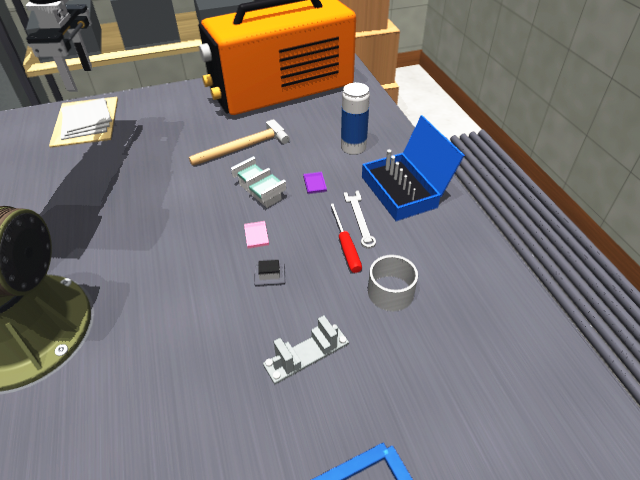

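Top view: the rack is at pixel (208,266). The longer glass is in its right bay at (222,263) and the shorter at (192,272). The rest is at (333,287) and the frame at (427,280). The pink and purple plates are decoys. The side view agrees, so I'm moving over the rack.

>>> play_rows(steps=[[[0.094,0,0,0,6.85],[0.094,0,0,0,6.85],[0.094,0,0,0,6.85],[0.094,0,0,0,6.85],[0.094,0,0,0,6.85],[0.094,0,0,0,6.85],[0.094,0,0,0,6.85],[0.094,0,0,0,6.85]]], newtons=20)

```text
time_s: 1.77
ee_pos: [0.1624, 0.5255, 0.2055]
eef_rot: [-0.0, 0.59, 0.807, 0.0]
wrist_force: [0.7, 0.5, -0.5]
grip_width: 0.0943
gripper_force: 0.0
```

>>> play_rows(steps=[[[0.094,-0.0337,0.02,0,0],[0.094,-0.0337,0.02,0,0],[0.094,-0.0337,0.02,0,0],[0.094,-0.0337,0.02,0,0],[0.094,-0.0337,0.02,0,0],[0.094,-0.0337,0.02,0,0],[0.094,-0.0337,0.02,0,0],[0.094,-0.0337,0.02,0,0],[0.094,-0.0337,0.02,0,0],[0.094,-0.0337,0.02,0,0],[0.094,-0.0337,0.02,0,0],[0.094,-0.0337,0.02,0,0]]])

```text
time_s: 2.77
ee_pos: [0.517, 0.2135, 0.2056]
eef_rot: [0.0, 0.588, 0.809, 0.0]
wrist_force: [0.7, 1.0, 0.7]
grip_width: 0.094
gripper_force: 0.0
```

```bash
cat > h.py <<'E'
from station import *
import cv2,numpy as np
from scipy.spatial.transform import Rotation as R
def pose():
    s=state(); T=np.eye(4); q=s["eef_rot"]; T[:3,:3]=R.from_quat([q[1],q[2],q[3],q[0]]).as_matrix(); T[:3,3]=s["ee_pos"]; return T,s
def yaw(T): return np.degrees(np.arctan2(T[1,1],T[0,1]))   # tool y heading
def snap(n="wrist"):
    T,s=pose(); f=grab_frame(n)
    f["C"]=T@f["hand_eye"] if n=="wrist" else f["extrinsics"]; return f
def proj(f,P):
    P=np.atleast_2d(P); M=np.linalg.inv(f["C"]); c=P@M[:3,:3].T+M[:3,3]; c=c*[1,-1,-1]
    return cv2.projectPoints(c,np.zeros(3),np.zeros(3),np.array(f["intrinsics"]),np.array(f["distortion"]))[0].reshape(-1,2)
def onplane(f,uv,z):
    n=cv2.undistortPoints(np.float64(uv).reshape(-1,1,2),np.array(f["intrinsics"]),np.array(f["distortion"])).reshape(-1,2)
    d=np.c_[n[:,0],-n[:,1],-np.ones(len(n))]@f["C"][:3,:3].T; o=f["C"][:3,3]
    return o+d*((z-o[2])/d[:,2])[:,None]
def save(f,name): cv2.imwrite(f"pics/{name}.png",f["pixels"][:,:,::-1]); np.savez(f"{name}.npz",pixels=f["pixels"],C=f["C"],intrinsics=f["intrinsics"],distortion=f["distortion"])
def load(name): return dict(np.load(f"{name}.npz"))
E
python3 - <<'E'
from h import *
T,s=pose(); print(s["time_s"],s["ee_pos"],yaw(T))
f=snap(); save(f,"w1"); print(np.round(f["hand_eye"],3).tolist())
for t in ["glass","spare_glass","rack"]:
    print(t,[(np.round(m["xyz"],4).tolist(),round(m["score"],2)) for m in mark_of(f,t)[:3]])
    for o in outline_of(f,t)[:2]:
        c=max(cv2.findContours(o["mask"].astype(np.uint8),0,2)[0],key=cv2.contourArea)
        print(o["score"],cv2.minAreaRect(c))
E
```

```text
2.7667 [0.51702728 0.21353629 0.20559218] 18.017637166982684
[[-0.001, 0.959, 0.283, 0.082], [1.0, 0.001, -0.0, 0.0], [-0.001, 0.283, -0.959, -0.178], [0.0, 0.0, 0.0, 1.0]]
glass [([0.6419, 0.228, -0.0027], 0.98), ([0.521, 0.2177, 0.0369], 0.82), ([0.4647, 0.0976, 0.0026], 0.65)]
0.87 ((322.80487060546875, 223.743896484375), (48.258583068847656, 69.46143341064453), 83.6598129272461)
0.85 ((429.98809814453125, 237.3719482421875), (43.46225357055664, 62.76824951171875), 28.393020629882812)
spare_glass [([0.4957, 0.2668, 0.034], 0.69)]
0.89 ((316.8414306640625, 163.5965576171875), (49.99338150024414, 54.0626106262207), 85.2363510131836)
rack [([0.5058, 0.2431, -0.0005], 0.77), ([0.6405, 0.0328, -0.0021], 0.62)]
0.57 ((324.3266296386719, 253.4742431640625), (13.933053016662598, 67.70064544677734), 83.51692199707031)
```

View pics/w1.png

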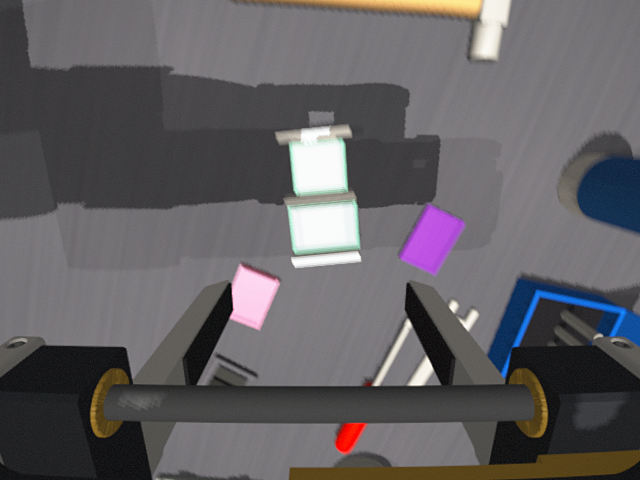

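Wrist view: the long glass is at pixel (323,224), about 6° CCW of the tool, with the spare above it. Next I'll fit the poses from silhouettes in several views.

```bash
cat >> h.py <<'E'
from scipy.optimize import least_squares
def masks(f,t): return [(o["score"],o["mask"]) for o in outline_of(f,t)]
def contour(m):
    c=max(cv2.findContours(m.astype(np.uint8),0,cv2.CHAIN_APPROX_NONE)[0],key=cv2.contourArea); return c.reshape(-1,2).astype(float)
def box(l,w,h,z0=0): return np.array([[sx*l/2,sy*w/2,z] for sx in(-1,1) for sy in(-1,1) for z in(z0,z0+h)])
def fit(obs,B,p0,fixz=None):
    "obs: [(frame,contour)], B: box corners, p0: x,y,z,yaw(rad)"
    def res(p):
        p=np.array(p)
        if fixz is not None: p=np.array([p[0],p[1],fixz,p[-1]])
        c,s=np.cos(p[3]),np.sin(p[3]); P=B@np.array([[c,s,0],[-s,c,0],[0,0,1]])+p[:3]
        out=[]
        for f,k in obs:
            h=cv2.convexHull(proj(f,P).astype(np.float32))
            k=k[::max(1,len(k)//60)]
            out+= [cv2.pointPolygonTest(h,(float(a),float(b)),True)/np.sqrt(len(k)) for a,b in k]
        return out
    x0=list(p0) if fixz is None else [p0[0],p0[1],p0[3]]
    r=least_squares(res,x0,diff_step=1e-4,x_scale=[.01,.01,.01,.1] if fixz is None else [.01,.01,.1],loss="soft_l1",f_scale=.3)
    return r.x, np.sqrt(2*r.cost/len(obs))
def near(f,t,P):
    uv=proj(f,P)[0]; best=None
    for sc,m in masks(f,t):
        k=contour(m); d=np.hypot(*(k.mean(0)-uv))
        if best is None or d<best[0]: best=(d,k,sc)
    return best
E
python3 - <<'E'
from h import *
F={n:snap(n) for n in("top","side","wrist")}
save(F["wrist"],"w1b")
for t,B,p0 in [("glass",box(.066,.046,.008),[.519,.213,.034,.35]),("spare_glass",box(.05,.046,.008),[.496,.268,.034,.35])]:
    obs=[]
    for n,f in F.items():
        b=near(f,t,np.array(p0[:3])+[0,0,.004])
        if b is None or b[0]>15: print(t,n,"no",b and b[0]); continue
        obs.append((f,b[1])); r=fit([obs[-1]],B,p0,.032); print(t,n,b[0],np.round(r[0],4),np.degrees(r[0][-1]),r[1])
    r=fit(obs,B,p0); print(t,"all",np.round(r[0],4),np.degrees(r[0][3]),r[1])
for n in("top","side"):
  for t,z in[("rest_top",.03),("frame_seat",.032)]: print(n,t,[(np.round(m["xyz"],4).tolist(),round(m["score"],2)) for m in mark_of(F[n],t)[:1]])
  f=F[n]
im=cv2.hconcat([cv2.resize(F["top"]["pixels"][240:330,300:460],None,fx=5,fy=5,interpolation=2)])
cv2.imwrite("pics/tc.png",im[:,:,::-1])
E
```

```text
glass top 1.4459663749183576 [0.52   0.2159 0.3859] 22.109704261194683 1.1452285518641327
glass side 3.078208691899807 [0.5149 0.2189 0.1444] 8.274291134851655 2.091884226881404
glass wrist 3.6050705704825248 [0.5212 0.2151 0.404 ] 23.14610413497068 0.8754099213196673
glass all [0.5208 0.2153 0.0322 0.4029] 23.085593286626892 1.629035437442114
spare_glass top 6.607704362739116 [0.4947 0.2759 0.2965] 16.990041764410325 2.6369695660209485
spare_glass side 1.9492840800638043 [ 0.4935  0.2771 -0.1394] -7.984803779181782 2.0026263694537345
spare_glass wrist 2.506615435988873 [0.498  0.2691 0.4002] 22.928727463028743 0.5960947458591136
spare_glass all [0.4976 0.2697 0.0333 0.3949] 22.62855078194482 2.2163204213469436
top rest_top [([0.474, -0.0143, 0.032], 0.67)]
top frame_seat [([0.4917, -0.2115, 0.0312], 0.64)]
side rest_top [([0.4694, -0.0175, 0.0325], 0.89)]
side frame_seat [([0.4928, -0.2112, 0.0324], 0.88)]
```

View pics/tc.png

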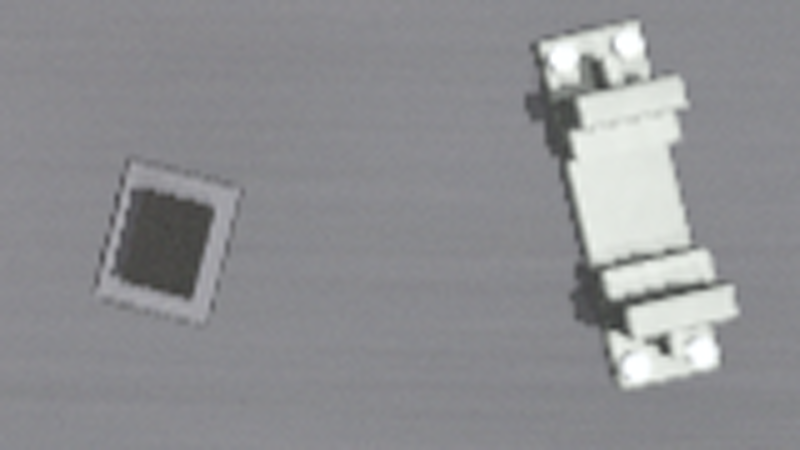

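The rest's long axis points to about -14° yaw and the frame's to about +14°. The glass fit gives (0.521, 0.215), yaw 23.1°, underside at 32 mm. I'll align, come down and check.

>>> play_rows(steps=[[[0.094,0,0,0,-5.1],[0.094,0.0002,0.0042,0.02,0],[0.094,0,0,0.03,0],[0.094,0,0,0.025,0],[0.094,0,0,0.01,0],[0.094,0,0,0,0],[0.094,0,0,0,0]]])

```text
time_s: 4.35
ee_pos: [0.5199, 0.2171, 0.1213]
eef_rot: [0.0, 0.551, 0.834, 0.0]
wrist_force: [0.2, -0.6, -0.1]
grip_width: 0.0938
gripper_force: 0.0
```

```bash
python3 - <<'E'
from h import *
T,s=pose(); print(s["time_s"],s["ee_pos"],yaw(T),s["wrist_force"])
f=snap(); save(f,"w2"); g=load("w1b")
p0=[.5208,.2153,.032,.403]
b=near(f,"glass",np.array(p0[:3])+[0,0,.004]); print(b[0],b[2])
r=fit([(f,b[1])],box(.066,.046,.008),p0,.032); print(r[0],np.degrees(r[0][-1]),r[1])
r=fit([(f,b[1])],box(.066,.046,.008),p0); print(r[0],np.degrees(r[0][-1]),r[1])
im=f["pixels"].copy(); cv2.drawContours(im,[b[1].astype(int)],-1,(255,0,0),1)
for u in proj(f,T[:3,3]+[0,0,-.084]): cv2.circle(im,tuple(int(a) for a in u),3,(255,0,255),1)
cv2.imwrite("pics/w2.png",im[:,:,::-1])
E
```

```text
4.35 [0.51988384 0.21709063 0.12125482] 23.121304832243837 [ 0.2409132  -0.57565768 -0.07109485]
0.18844753929328786 0.92
[0.52099985 0.21503042 0.42021802] 24.07671901077775 1.0221238771071273
[0.52168096 0.21341909 0.02639924 0.41899025] 24.006372711933654 0.7274089403368438
```

View pics/w2.png

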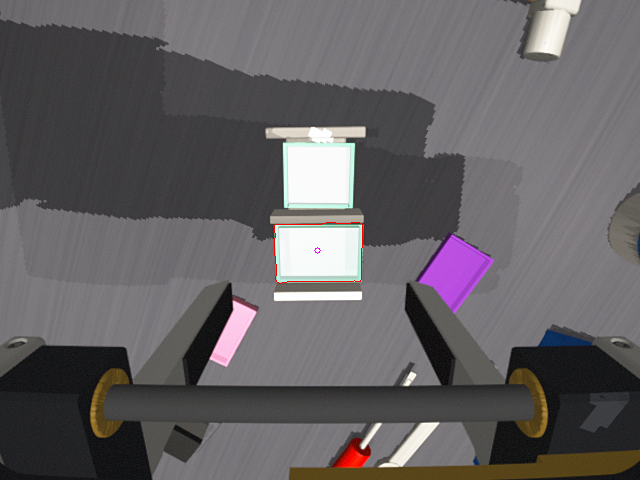

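The glass sits squarely between the fingers at (318,250). Descending and gripping the ends.

>>> play_rows(steps=[[[0.094,-0.002,0.0003,0.02,-0.4],[0.094,0,0,0.025,0],[0.094,0,0,0.025,0],[0.094,0,0,0.018,0],[0.094,0,0,0.01,0],[0.094,0,0,0.006,0],[0.094,0,0,0,0],[0.094,0,0,0,0]]], newtons=15)

```text
time_s: 5.12
ee_pos: [0.5213, 0.2155, 0.0176]
eef_rot: [0.001, 0.548, 0.836, 0.001]
wrist_force: [-0.1, 0.5, 0.7]
grip_width: 0.094
gripper_force: 0.0
```

>>> play_rows(steps=[[[0.075,0,0,0,0],[0.068,0,0,0,0],[0.06,0,0,0,0],[0.055,0,0,0,0],[0.055,0,0,0,0],[0.055,0,0,0,0],[0.055,0,0,0,0],[0.055,0,0,0,0]]], newtons=15)

```text
time_s: 5.78
ee_pos: [0.5208, 0.2153, 0.0168]
eef_rot: [0.0, 0.548, 0.836, 0.0]
wrist_force: [-0.6, -0.3, 5.1]
grip_width: 0.0656
gripper_force: 15.0
```

Gripped at the full 66 mm width. Lifting, turning to the rest's heading, and stopping just past it so the camera can see it.

>>> play_rows(steps=[[[0.055,0,0,-0.004,0],[0.055,0,0,-0.01,0],[0.055,0,0,-0.02,0],[0.055,0,0,-0.03,0],[0.055,0,0,-0.03,0],[0.055,0,0,-0.016,0],[0.055,0,0,0,0]]])

```text
time_s: 6.37
ee_pos: [0.5221, 0.2158, 0.131]
eef_rot: [0.002, 0.548, 0.836, 0.003]
wrist_force: [-0.1, 0.5, -0.4]
grip_width: 0.0662
gripper_force: 15.0
```

>>> play_rows(steps=[[[0.055,0,0,0,6.25],[0.055,0,0,0,6.25],[0.055,0,0,0,6.25],[0.055,0,0,0,6.25],[0.055,0,0,0,6.25],[0.055,0,0,0,6.25],[0.055,-0.02,0,0,0],[0.055,-0.035,0.001,0,0],[0.055,-0.038,0.001,0,0],[0.055,-0.038,0.001,0,0],[0.055,-0.038,0.001,0,0],[0.055,-0.038,0.001,0,0],[0.055,-0.038,0.001,0,0],[0.055,-0.038,0.001,0,0],[0.055,-0.036,0,0,0],[0.055,-0.02,0,0,0],[0.055,0,0,0,0],[0.055,0,0,0,0]]])

```text
time_s: 7.87
ee_pos: [0.445, -0.1159, 0.126]
eef_rot: [-0.0, 0.789, 0.615, -0.0]
wrist_force: [-0.2, -0.4, -0.4]
grip_width: 0.066
gripper_force: 15.0
```

```bash
python3 - <<'E'
from h import *
T,s=pose(); print(s["time_s"],s["ee_pos"],yaw(T),s["wrist_force"],s["grip_width"],s["gripper_force"])
f=snap(); save(f,"w3")
print([(np.round(m["xyz"],4).tolist(),round(m["score"],2)) for m in mark_of(f,"rest_top")[:2]])
ms=masks(f,"rest_top"); print(len(ms))
im=f["pixels"].copy()
if ms: cv2.drawContours(im,[contour(ms[0][1]).astype(int)],-1,(255,0,0),1); print(cv2.minAreaRect(contour(ms[0][1]).astype(np.float32)))
cv2.imwrite("pics/w3.png",im[:,:,::-1])
E
```

```text
7.8667 [ 0.44502958 -0.11592095  0.12598845] -14.101363285497346 [-0.23724578 -0.35981002 -0.38840105] 0.0660231276492746 14.999055862426758
[([0.4762, -0.0141, 0.0296], 0.76)]
1
((319.0, 112.0), (66.0, 78.0), 90.0)
```

View pics/w3.png

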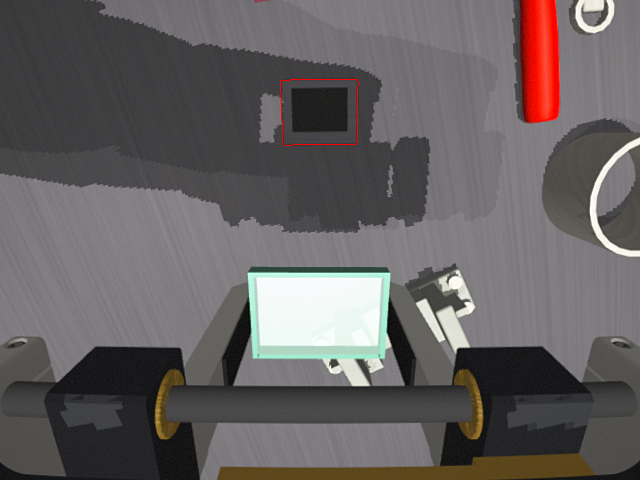

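Wrist view: the dark rest top spans about (291,87)–(348,132) and is square to the tool. The glass is held level between the fingers. I'll compute the shift.

```bash
python3 - <<'E'
from h import *
f=load("w3"); g=cv2.cvtColor(f["pixels"],cv2.COLOR_RGB2GRAY)
sub=g[80:146,282:358]; m=np.zeros_like(g); m[80:146,282:358]=sub<cv2.threshold(sub,0,255,cv2.THRESH_OTSU)[0]
k=contour(m); x0,y0=k.min(0); x1,y1=k.max(0)+1; print(x0,y0,x1,y1, cv2.minAreaRect(k.astype(np.float32)))
q=onplane(f,[[x0,y0],[x1,y0],[x1,y1],[x0,y1]],.032); print(np.round(q,4)); print("sizes",np.linalg.norm(q[1]-q[0]),np.linalg.norm(q[2]-q[1]))
c=q.mean(0); T,s=pose()
print(c,yaw(T)); d=T[:3,:3].T@(c-T[:3,3]); print("tool delta",d)
for n in("top","side"):   # dark top in fixed views
    F=snap(n); u=proj(F,c)[0]; G=cv2.cvtColor(F["pixels"],cv2.COLOR_RGB2GRAY)
    x,y=u.astype(int); S=G[y-18:y+18,x-18:x+18]; print(n,u,mark_of(F,"rest_top")[0]["xyz"])
    M=cv2.connectedComponentsWithStats((S<65).astype(np.uint8)); i=np.argmax(M[2][1:,4])+1; print(M[3][i]+[x-18,y-18],M[2][i]); F["u"]=M[3][i]+[x-18,y-18]
    print(onplane(F,F["u"],.032))
E
```

```text
291.0 88.0 348.0 132.0 ((319.0, 109.5), (43.0, 56.0), 90.0)
[[ 0.4552  0.0019  0.032 ]
 [ 0.494  -0.0079  0.032 ]
 [ 0.4873 -0.037   0.032 ]
 [ 0.4473 -0.027   0.032 ]]
sizes 0.040087561106079826 0.029892092698467463
[ 0.47095798 -0.01749441  0.032     ] -13.918891852152706
tool delta [0.10025375 0.00133754 0.09419971]
top [333.56515851 287.74251247] [0.4714, -0.0154, 0.0332]
[333.27857143 288.475     ] [ 10   9  18  22 280]
[[ 0.46944713 -0.01693386  0.032     ]]Traceback (most recent call last):
  File "<stdin>", line 10, in <module>
IndexError: list index out of range
```

The measured top size of 40.1 x 29.9 mm confirms the 32 mm height. Moving over it and lowering.

>>> play_rows(steps=[[[0.055,0.015,0,0,0],[0.055,0.03,0,0,0],[0.055,0.035,0.0012,0,0],[0.055,0.02,0,0.01,0],[0.055,0,0,0.02,0],[0.055,0,0,0.025,0],[0.055,0,0,0.025,0],[0.055,0,0,0.014,0],[0.055,0,0,0.008,0],[0.055,0,0,0.003,0],[0.055,0,0,0.001,0],[0.055,0,0,0,0],[0.055,0,0,0,0],[0.055,0,0,0,0]]])

```text
time_s: 9.38
ee_pos: [0.4713, -0.0187, 0.0212]
eef_rot: [0.0, 0.788, 0.616, 0.0]
wrist_force: [-0.6, -0.6, -0.2]
grip_width: 0.0656
gripper_force: 15.0
```

```bash
python3 - <<'E'
from h import *
for i in range(3):
    T,s=pose(); print(s["time_s"],s["ee_pos"],yaw(T),s["wrist_force"],s["grip_width"]); f=snap("side")
cv2.imwrite("pics/s1.png",cv2.resize(f["pixels"][210:310,210:340],None,fx=6,fy=6,interpolation=2)[:,:,::-1])
E
```

```text
9.3833 [ 0.4712949  -0.01867905  0.0212298 ] -13.977395674463382 [-0.62004567 -0.57917929 -0.21180139] 0.06557281228168248
9.4333 [ 0.47123585 -0.01869164  0.02112446] -13.981211180910138 [ 0.09228162 -0.52107645 -0.69838576] 0.06582686855604758
9.4833 [ 0.47113383 -0.01868521  0.02099274] -13.978805375751007 [-0.36678434  0.09234455 -0.63040504] 0.06599256066892295
```

View pics/s1.png

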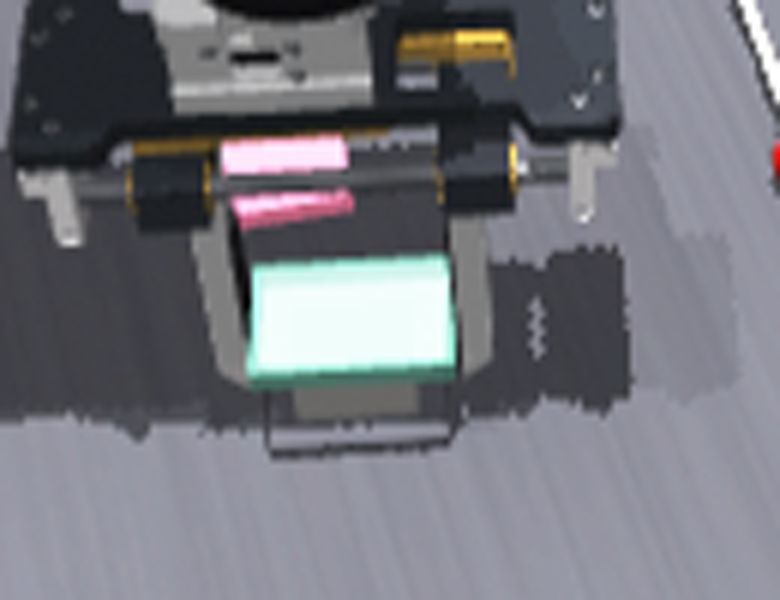

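The glass is level over the rest, about 4 mm above it. Lowering in small steps while watching the force.

>>> play_rows(steps=[[[0.055,0,0,0.001,0],[0.055,0,0,0.001,0],[0.055,0,0,0.001,0],[0.055,0,0,0,0],[0.055,0,0,0,0]]])

```text
time_s: 9.95
ee_pos: [0.4708, -0.0186, 0.0174]
eef_rot: [-0.0, 0.788, 0.616, -0.0]
wrist_force: [-0.2, -1.2, -1.0]
grip_width: 0.066
gripper_force: 15.0
```

>>> play_rows(steps=[[[0.055,0,0,0.0005,0],[0.055,0,0,0,0],[0.055,0,0,0,0]]])

```text
time_s: 10.2
ee_pos: [0.4708, -0.0186, 0.0169]
eef_rot: [-0.0, 0.788, 0.616, -0.0]
wrist_force: [-0.4, -0.2, -1.0]
grip_width: 0.066
gripper_force: 15.0
```

>>> play_rows(steps=[[[0.055,0,0,0.0005,0],[0.055,0,0,0,0],[0.055,0,0,0,0]]])

```text
time_s: 10.45
ee_pos: [0.4709, -0.0186, 0.0167]
eef_rot: [0.0, 0.788, 0.616, 0.0]
wrist_force: [-2.7, 0.1, 5.4]
grip_width: 0.0658
gripper_force: 15.0
```

Soft contact at 5 N. Releasing, lifting and turning 90°.

>>> play_rows(steps=[[[0.068,0,0,0,0],[0.072,0,0,0,0],[0.08,0,0,0,0],[0.094,0,0,0,0],[0.094,0,0,0,0],[0.094,0,0,0,0],[0.094,0,0,0,0]]])

```text
time_s: 11.03
ee_pos: [0.4709, -0.0186, 0.0164]
eef_rot: [0.0, 0.788, 0.616, 0.0]
wrist_force: [0.5, -0.6, 0.4]
grip_width: 0.0936
gripper_force: 0.0
```

>>> play_rows(steps=[[[0.094,0,0,-0.01,0],[0.094,0,0,-0.025,0],[0.094,0,0,-0.035,0],[0.094,0,0,-0.03,0],[0.094,0,0,0,7],[0.094,0,0,0,7],[0.094,0,0,0,7],[0.094,0,0,0,7],[0.094,0,0,0,7],[0.094,0,0,0,7],[0.094,0,0,0,7],[0.094,0,0,0,7],[0.094,0,0,0,7],[0.094,0,0,0,7],[0.094,0,0,0,7],[0.094,0,0,0,7],[0.094,0,0,0,6],[0.094,0,0,0,0],[0.094,0,0,0,0]]])

```text
time_s: 12.62
ee_pos: [0.4709, -0.0186, 0.117]
eef_rot: [-0.0, 0.993, -0.12, 0.0]
wrist_force: [0.2, 1.1, 0.3]
grip_width: 0.0942
gripper_force: 0.0
```

```bash
python3 - <<'E'
from h import *
T,s=pose(); print(s["time_s"],s["ee_pos"],yaw(T),s["qpos"][5])
f=snap(); save(f,"w4")
p0=[.471,-.0186,.032,np.radians(-14)]
b=near(f,"glass",np.array(p0[:3])+[0,0,.004]); print(b[0],b[2])
r=fit([(f,b[1])],box(.066,.046,.008),p0,.032); print(r[0],np.degrees(r[0][-1]),r[1])
c=np.array([r[0][0],r[0][1],0]); print("tool d",(T[:3,:3].T@(c-T[:3,3]))[:2])
r=fit([(f,b[1])],box(.066,.046,.008),p0); print(r[0],np.degrees(r[0][-1]),r[1])
im=f["pixels"].copy(); cv2.drawContours(im,[b[1].astype(int)],-1,(255,0,0),1)
cv2.imwrite("pics/w4.png",im[:,:,::-1])
E
```

```text
12.6167 [ 0.47086389 -0.01863025  0.11698333] -103.78241137821695 1.6940354484739224
2.1528935990699374 0.84
[ 0.47159741 -0.018845   -0.24723924] -14.165765112769703 0.7399656457766544
tool d [7.11650047e-04 4.20283921e-05]
[ 0.47021497 -0.01850658  0.02723006 -0.24815642] -14.218315415759324 0.35114492006332254
```

View pics/w4.png

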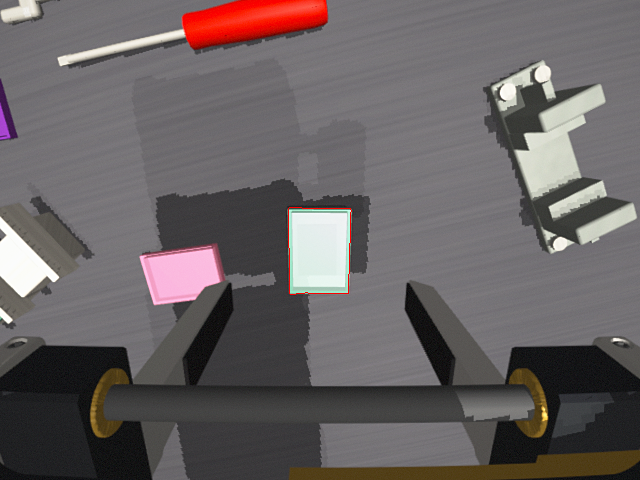

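The glass lies square on the rest, centred at about (320,250). Descending and gripping the long sides.

>>> play_rows(steps=[[[0.094,0.0002,0,0.02,0.4],[0.094,0,0,0.025,0],[0.094,0,0,0.025,0],[0.094,0,0,0.018,0],[0.094,0,0,0.008,0],[0.094,0,0,0.004,0],[0.094,0,0,0,0],[0.094,0,0,0,0]]], newtons=15)

```text
time_s: 13.38
ee_pos: [0.4716, -0.0187, 0.0173]
eef_rot: [-0.0, 0.992, -0.125, 0.001]
wrist_force: [0.2, 0.2, -0.1]
grip_width: 0.0941
gripper_force: 0.0
```

>>> play_rows(steps=[[[0.07,0,0,0,0],[0.056,0,0,0,0],[0.048,0,0,0,0],[0.044,0,0,0,0],[0.04,0,0,0,0],[0.035,0,0,0,0],[0.035,0,0,0,0],[0.035,0,0,0,0],[0.035,0,0,0,0]]], newtons=15)

```text
time_s: 14.13
ee_pos: [0.471, -0.0187, 0.0164]
eef_rot: [0.0, 0.992, -0.125, -0.0]
wrist_force: [-0.6, 0.9, 0.6]
grip_width: 0.0457
gripper_force: 15.0
```

Gripped at 46 mm. Lifting, turning to the frame's heading, and stopping short of it for a look.

>>> play_rows(steps=[[[0.035,0,0,-0.003,0],[0.035,0,0,-0.01,0],[0.035,0,0,-0.022,0],[0.035,0,0,-0.03,0],[0.035,0,0,-0.03,0],[0.035,0,0,-0.015,0],[0.035,0,0,0,-7],[0.035,0,0,0,-7],[0.035,0,0,0,-7],[0.035,0,0,0,-7]]])

```text
time_s: 14.97
ee_pos: [0.471, -0.0187, 0.1274]
eef_rot: [0.0, 0.993, 0.122, 0.0]
wrist_force: [0.6, 0.3, -0.1]
grip_width: 0.0458
gripper_force: 15.0
```

>>> play_rows(steps=[[[0.035,-0.008,0.012,0,0],[0.035,-0.018,0.028,0,0],[0.035,-0.0225,0.035,0,0],[0.035,-0.0225,0.035,0,0],[0.035,-0.0225,0.035,0,0],[0.035,-0.02,0.03,0,0],[0.035,-0.011,0.018,0,0],[0.035,0,0,0,0],[0.035,0,0,0,0],[0.035,0,0,0,0]]])

```text
time_s: 15.8
ee_pos: [0.3956, -0.2351, 0.1269]
eef_rot: [0.0, 0.993, 0.119, 0.0]
wrist_force: [-0.0, -0.9, -0.5]
grip_width: 0.0458
gripper_force: 15.0
```

```bash
python3 - <<'E'
from h import *
T,s=pose(); print(s["time_s"],s["ee_pos"],yaw(T),s["grip_width"])
f=snap(); save(f,"w5")
print([(np.round(m["xyz"],4).tolist(),round(m["score"],2)) for m in mark_of(f,"frame_seat")[:2]])
E
```

```text
15.8 [ 0.3956459  -0.23505233  0.12685128] -76.37456549991893 0.04581648087713559
[([0.4898, -0.2144, 0.0302], 0.84)]
```

View pics/w5.png

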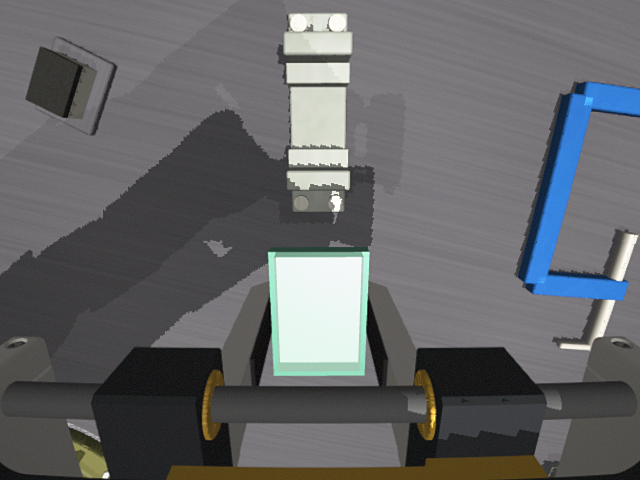

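The frame is upright in view, with its cheeks at about rows 33–52 and 170–187 and columns 284–352. Its edges come next, measured numerically.

```bash
python3 - <<'E'
from h import *
f=load("w5"); g=cv2.cvtColor(f["pixels"],cv2.COLOR_RGB2GRAY).astype(int)
p=g[:,308:330].mean(1); print("rows",[(r,int(p[r])) for r in range(8,216)])
for a,b in [(36,48),(66,80),(95,140),(152,162),(174,184)]:
    q=g[a:b].mean(0); d=np.diff(q); print(a,b,"cols",[(c,int(q[c])) for c in list(range(278,296))+list(range(340,358))])
c0=np.array([.4925,-.212,0]); y=np.radians(13.8); u=np.array([np.cos(y),np.sin(y),0])
for x,z in [(.05,58),(.036,58),(.036,32),(.023,32),(-.023,32),(-.036,32),(-.036,58),(-.05,58),(-.05,10),(-.075,10),(.075,10)]:
    print(x,z,proj(f,c0+u*x+[0,0,z/1000])[0].round(1))
E
```

```text
rows [(8, 117), (9, 117), (10, 117), (11, 116), (12, 124), (13, 169), (14, 215), (15, 227), (16, 223), (17, 221), (18, 220), (19, 219), (20, 218), (21, 222), (22, 223), (23, 222), (24, 211), (25, 203), (26, 202), (27, 188), (28, 183), (29, 190), (30, 179), (31, 164), (32, 187), (33, 209), (34, 221), (35, 221), (36, 222), (37, 223), (38, 224), (39, 225), (40, 225), (41, 226), (42, 227), (43, 227), (44, 227), (45, 227), (46, 227), (47, 228), (48, 227), (49, 227), (50, 227), (51, 225), (52, 209), (53, 183), (54, 140), (55, 84), (56, 65), (57, 64), (58, 64), (59, 66), (60, 65), (61, 57), (62, 86), (63, 220), (64, 229), (65, 224), (66, 224), (67, 222), (68, 222), (69, 222), (70, 222), (71, 222), (72, 223), (73, 223), (74, 223), (75, 223), (76, 223), (77, 223), (78, 224), (79, 224), (80, 225), (81, 229), (82, 195), (83, 106), (84, 59), (85, 59), (86, 94), (87, 189), (88, 218), (89, 215), (90, 214), (91, 213), (92, 214), (93, 214), (94, 214), (95, 214), (96, 214), (97, 214), (98, 214), (99, 213), (100, 214), (101, 213), (102, 214), (103, 214), (104, 215), (105, 215), (106, 215), (107, 216),
[... 3033 characters left out ...]
5), (357, 117)]
174 184 cols [(278, 61), (279, 61), (280, 61), (281, 61), (282, 61), (283, 60), (284, 60), (285, 59), (286, 76), (287, 128), (288, 150), (289, 157), (290, 187), (291, 198), (292, 198), (293, 197), (294, 198), (295, 218), (340, 223), (341, 223), (342, 223), (343, 223), (344, 224), (345, 225), (346, 225), (347, 228), (348, 207), (349, 178), (350, 68), (351, 53), (352, 59), (353, 61), (354, 60), (355, 60), (356, 62), (357, 62)]
0.05 58 [318.7  26.7]
0.036 58 [318.8  51.3]
0.036 32 [318.8  59.9]
0.023 32 [318.8  79.9]
-0.023 32 [319.  147.1]
-0.036 32 [319.1 165.1]
-0.036 58 [319.2 167.9]
-0.05 58 [319.2 188.7]
-0.05 10 [319.1 180.7]
-0.075 10 [319.2 211. ]
0.075 10 [318.6   8.7]
```

Frame fit: about (0.491, -0.212), yaw 13.8°, to 1–2 mm. I'll hover just above the cheeks and measure the gap between cheek and glass end directly in the wrist picture.

>>> play_rows(steps=[[[0.035,0.012,0,0,-0.15],[0.035,0.028,0,0,0],[0.035,0.03,-0.0003,0,0],[0.035,0.02,0,0,0],[0.035,0.008,0,0.006,0],[0.035,0,0,0.016,0],[0.035,0,0,0.02,0],[0.035,0,0,0.018,0],[0.035,0,0,0.01,0],[0.035,0,0,0.004,0],[0.035,0,0,0,0],[0.035,0,0,0,0],[0.035,0,0,0,0]]])

```text
time_s: 16.98
ee_pos: [0.4911, -0.2122, 0.0534]
eef_rot: [0.0, 0.993, 0.12, 0.001]
wrist_force: [0.3, -0.3, -0.4]
grip_width: 0.0458
gripper_force: 15.0
```

```bash
python3 - <<'E'
from h import *
T,s=pose(); print(s["time_s"],s["ee_pos"],yaw(T),s["grip_width"])
f=snap(); save(f,"w6"); S=snap("side"); save(S,"s6"); tp=snap("top"); save(tp,"t6")
a=f["pixels"][150:430,230:410]; b=S["pixels"][300:400,240:370]
a=cv2.resize(a,(386,600),interpolation=2); b=cv2.resize(b,(410,315),interpolation=2); c=cv2.resize(tp["pixels"][235:330,380:480],(300,285),interpolation=2)
im=np.zeros((600,800,3),np.uint8); im[:,:386]=a; im[:315,388:798]=b; im[315:,388:688]=c
cv2.imwrite("pics/m6.png",im[:,:,::-1])
u=T[:3,0]; v=T[:3,1]
for n,x,z in [("glass far top",.033,.0156+.008),("glass far bot",.033,.0156),("glass near top",-.033,.0236)]:
    print(n,proj(f,T[:3,3]+u*x+[0,0,z])[0].round(1))
for x,z in [(.036,.058),(.05,.058),(.05,.01),(.075,.01),(-.036,.058),(-.05,.058)]:
    P=T[:3,3]+u*x; P[2]=z; print(x,z,proj(f,P)[0].round(1))
g=cv2.cvtColor(f["pixels"],cv2.COLOR_RGB2GRAY).astype(int)
p=f["pixels"][:,310:328].mean(1).astype(int); print([(r,*p[r]) for r in range(150,275)])
p=g[:,310:328].mean(1).astype(int); print([(r,p[r]) for r in range(355,425)])
E
```

```text
16.9833 [ 0.49112477 -0.21219721  0.05344065] -76.22411823883603 0.04578425142779903
glass far top [318.4 253.5]
glass far bot [318.4 248.3]
glass near top [318.5 377.9]
0.036 0.058 [318.4 236. ]
0.05 0.058 [318.4 208.2]
0.05 0.01 [318.3 193.6]
0.075 0.01 [318.3 151.9]
-0.036 0.058 [318.5 360.8]
-0.05 0.058 [318.5 381.9]
[(150, np.int64(106), np.int64(103), np.int64(107)), (151, np.int64(82), np.int64(81), np.int64(83)), (152, np.int64(95), np.int64(96), np.int64(91)), (153, np.int64(167), np.int64(171), np.int64(159)), (154, np.int64(206), np.int64(211), np.int64(195)), (155, np.int64(229), np.int64(232), np.int64(223)), (156, np.int64(232), np.int64(234), np.int64(225)), (157, np.int64(231), np.int64(234), np.int64(224)), (158, np.int64(231), np.int64(233), np.int64(224)), (159, np.int64(231), np.int64(233), np.int64(224)), (160, np.int64(230), np.int64(232), np.int64(223)), (161, np.int64(229), np.int64(232), np.int64(223)), (162, np.int64(229), np.int64(232), np.int64(223)), (163, np.int64(229), np.int64(231), np.int64(222)), (164, np.int64(229), np.int64(231), np.int64(222)), (1
[... 6475 characters left out ...]
(47)), (392, np.int64(50)), (393, np.int64(53)), (394, np.int64(55)), (395, np.int64(57)), (396, np.int64(58)), (397, np.int64(59)), (398, np.int64(60)), (399, np.int64(63)), (400, np.int64(64)), (401, np.int64(65)), (402, np.int64(65)), (403, np.int64(67)), (404, np.int64(67)), (405, np.int64(69)), (406, np.int64(70)), (407, np.int64(70)), (408, np.int64(72)), (409, np.int64(72)), (410, np.int64(73)), (411, np.int64(73)), (412, np.int64(73)), (413, np.int64(73)), (414, np.int64(72)), (415, np.int64(73)), (416, np.int64(73)), (417, np.int64(72)), (418, np.int64(72)), (419, np.int64(71)), (420, np.int64(69)), (421, np.int64(67)), (422, np.int64(69)), (423, np.int64(96)), (424, np.int64(127))]
```

View pics/m6.png

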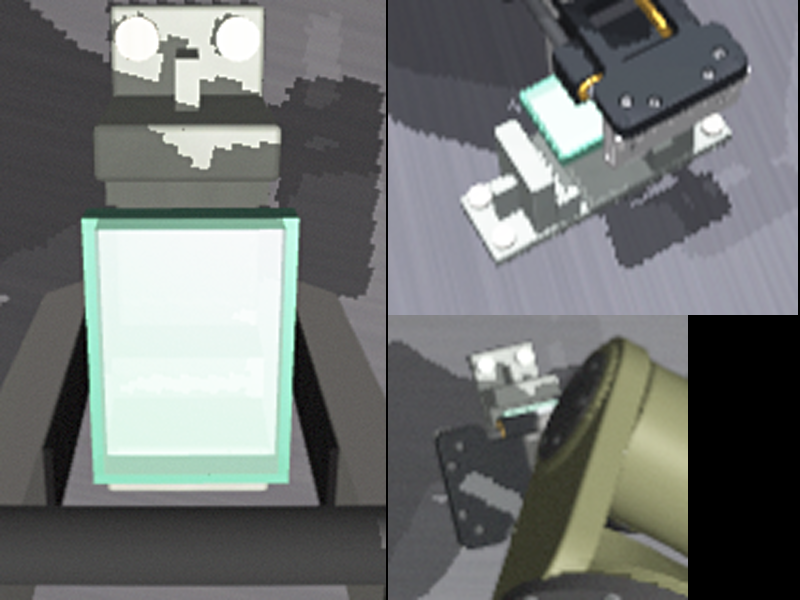

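Over the frame, the far cheek's inner edge is at row 234 and the glass end at row 247–251. Both sit about +1 mm from prediction, so the glass is centred between the cheeks with a 3 mm gap each end. It is square and about 0.5 mm off sideways. Lowering.

>>> play_rows(steps=[[[0.035,0,-0.0005,0.003,0],[0.035,0,0,0.006,0],[0.035,0,0,0.008,0],[0.035,0,0,0.007,0],[0.035,0,0,0.005,0],[0.035,0,0,0.003,0],[0.035,0,0,0.0015,0],[0.035,0,0,0,0],[0.035,0,0,0,0],[0.035,0,0,0,0],[0.035,0,0,0,0]]])

```text
time_s: 18.05
ee_pos: [0.4906, -0.2116, 0.0192]
eef_rot: [0.0, 0.993, 0.12, 0.0]
wrist_force: [-0.2, -0.4, -0.7]
grip_width: 0.0457
gripper_force: 15.0
```

>>> play_rows(steps=[[[0.035,0,0,0.0005,0],[0.035,0,0,0.0005,0],[0.035,0,0,0,0],[0.035,0,0,0,0]]])

```text
time_s: 18.38
ee_pos: [0.4905, -0.2115, 0.018]
eef_rot: [0.0, 0.993, 0.12, -0.0]
wrist_force: [-0.2, 0.6, -1.5]
grip_width: 0.0456
gripper_force: 15.0
```

>>> play_rows(steps=[[[0.035,0,0,0.0005,0],[0.035,0,0,0.0003,0],[0.035,0,0,0,0],[0.035,0,0,0,0]]])

```text
time_s: 18.72
ee_pos: [0.4905, -0.2115, 0.0171]
eef_rot: [-0.0, 0.993, 0.12, -0.0]
wrist_force: [0.9, -0.2, -1.5]
grip_width: 0.0458
gripper_force: 15.0
```

>>> play_rows(steps=[[[0.035,0,0,0.0005,0],[0.035,0,0,0,0],[0.035,0,0,0,0]]])

```text
time_s: 18.97
ee_pos: [0.4905, -0.2115, 0.0166]
eef_rot: [-0.0, 0.993, 0.12, -0.0]
wrist_force: [0.7, 0.1, -0.7]
grip_width: 0.0461
gripper_force: 15.0
```

>>> play_rows(steps=[[[0.035,0,0,0.0003,0],[0.035,0,0,0,0],[0.035,0,0,0,0]]])

```text
time_s: 19.22
ee_pos: [0.4906, -0.2115, 0.0165]
eef_rot: [0.0, 0.993, 0.12, 0.0]
wrist_force: [-0.8, 0.1, 1.7]
grip_width: 0.0456
gripper_force: 15.0
```

```bash
python3 - <<'E'
from h import *
for i in range(4): print(state()["wrist_force"].round(2),state()["ee_pos"].round(5)); grab_frame("side")
E
```

```text
[-0.79  0.14  1.72] [ 0.49055 -0.21152  0.01648]
[-0.96 -0.1   1.98] [ 0.49055 -0.2115   0.01647]
[-1.72  0.23  2.75] [ 0.49054 -0.21151  0.01648]
[-0.69  0.5   2.77] [ 0.49054 -0.21152  0.01646]
```

Settled on the ledges with about 3 N. Releasing and backing away.

>>> play_rows(steps=[[[0.048,0,0,0,0],[0.052,0,0,0,0],[0.06,0,0,0,0],[0.075,0,0,0,0],[0.08,0,0,0,0],[0.08,0,0,0,0],[0.08,0,0,0,0]]])

```text
time_s: 20.0
ee_pos: [0.4905, -0.2115, 0.0163]
eef_rot: [-0.0, 0.993, 0.12, -0.0]
wrist_force: [0.5, -0.1, -0.1]
grip_width: 0.0791
gripper_force: 0.0
```

>>> play_rows(steps=[[[0.08,0,0,-0.005,0],[0.08,0,0,-0.015,0],[0.08,0,0,-0.03,0],[0.08,0,0,-0.035,0],[0.08,0,0,-0.03,0],[0.08,-0.02,0,-0.02,0],[0.08,-0.03,0,0,0],[0.08,-0.03,0,0,0],[0.08,-0.02,0,0,0],[0.08,0,0,0,0],[0.08,0,0,0,0]]])

```text
time_s: 20.92
ee_pos: [0.3931, -0.2357, 0.1521]
eef_rot: [0.0, 0.993, 0.119, 0.0]
wrist_force: [-0.3, 0.7, 0.6]
grip_width: 0.0801
gripper_force: 0.0
```

```bash
python3 - <<'E'
from h import *
T,s=pose(); print(s["time_s"],s["ee_pos"],s["grip_width"])
p0=[.4906,-.2116,.032,np.radians(13.8)]
f=snap("wrist"); save(f,"f_wrist"); S=snap("side"); save(S,"f_side")
for n,F in(("w",f),("s",S)):
    b=near(F,"glass",np.array(p0[:3])+[0,0,.004])
    if b: r=fit([(F,b[1])],box(.066,.046,.008),p0,.032); print(n,b[0],b[2],r[0],np.degrees(r[0][-1]),r[1])
    print([np.round(m["xyz"],4).tolist() for m in mark_of(F,"frame_seat")[:1]],[(np.round(m["xyz"],4).tolist(),m["score"]) for m in mark_of(F,"spare_glass")[:1]])
u=proj(f,p0[:3])[0].astype(int); print(u); 
p=f["pixels"][:,u[0]-6:u[0]+7].mean(1).astype(int); print([(r,*map(int,p[r])) for r in range(u[1]-80,u[1]+75,1)])
E
```

```text
20.9167 [ 0.3931449  -0.23566234  0.15206786] 0.08012519844722804
w 2.7972687670253595 0.57 [ 0.49129046 -0.21139934  0.23623697] 13.535381475544845 1.026467589092889
[] []
s 118.56779226169142 0.86 [0.47959689 0.06854078 1.51170478] 86.61430380155271 2.730624198339579
[[0.4921, -0.2151, 0.0328]] []
[317 115]
[(35, 204, 207, 198), (36, 201, 205, 195), (37, 168, 172, 160), (38, 175, 178, 166), (39, 210, 215, 200), (40, 223, 226, 214), (41, 223, 227, 217), (42, 224, 228, 218), (43, 225, 229, 219), (44, 227, 229, 220), (45, 228, 231, 221), (46, 228, 231, 221), (47, 227, 230, 220), (48, 227, 230, 220), (49, 228, 230, 221), (50, 228, 230, 221), (51, 226, 229, 219), (52, 226, 229, 219), (53, 227, 229, 220), (54, 228, 231, 222), (55, 226, 228, 219), (56, 212, 216, 202), (57, 184, 188, 176), (58, 136, 138, 130), (59, 80, 81, 76), (60, 62, 62, 59), (61, 63, 65, 61), (62, 65, 67, 62), (63, 64, 65, 60), (64, 58, 59, 55), (65, 93, 95, 88), (66, 232, 235, 220), (67, 232, 233, 224), (68, 195, 241, 222), (69, 187, 246, 227), (70, 188, 247, 227), (71, 187, 243, 224), (72, 190, 213, 208), (73, 220, 2
[... 1827 characters left out ...]
42), (158, 199, 233, 212), (159, 155, 164, 152), (160, 125, 127, 119), (161, 100, 102, 96), (162, 66, 67, 62), (163, 67, 69, 65), (164, 153, 156, 145), (165, 192, 196, 183), (166, 224, 227, 215), (167, 224, 227, 216), (168, 223, 226, 216), (169, 223, 225, 215), (170, 223, 227, 217), (171, 223, 226, 216), (172, 224, 227, 217), (173, 224, 227, 218), (174, 224, 226, 217), (175, 224, 227, 217), (176, 224, 227, 217), (177, 224, 226, 216), (178, 224, 226, 217), (179, 225, 227, 219), (180, 219, 223, 209), (181, 185, 188, 176), (182, 100, 102, 96), (183, 118, 120, 113), (184, 123, 125, 118), (185, 123, 126, 118), (186, 125, 128, 120), (187, 125, 128, 119), (188, 125, 128, 120), (189, 133, 137, 128)]
```

The glass lies flat on the ledges, with its ends at rows 68 and 158. There is a gap to each cheek and its yaw matches the frame. Handing in.

```bash
python3 -c "
from station import sign_off
print(sign_off())"
```

```text
the job is handed in; nothing more can be done
None
```

The job is handed in: the long glass was set on the rest, re-gripped by its long sides and now lies flat on the frame ledges between the cheeks, released at 15 N grip after about 21 s of robot time.

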